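Clamp the board and show which LED to replace and from which box

TASK

A colleague is about to replace an LED. Push the sliding jaw of the blue board holder fully home against the green board with the fingertips, gently and without shoving the holder along the bench; then show the job by pointing: hold the fingertips straight down, no more than 2 cm above the yellow LED on that board, for 3 seconds, then point in the same way at the pale yellow parts box with the spares, and finish there, still pointing. Touch neither the LED nor any parts box, pinch or lift nothing, and leave the other things on the bench where they are.

Things in the scene. Friction and masses are not known exactly. Their poses are not given: they have to be found in the camera images.
- holder: Blue board holder, 76x118 mm, 0.9 kg, loose on grippy rubber feet; it slides if pushed with over about 7 N. Origin: middle of its underside; x across (76 mm), y along its rods (118 mm), z up. End bars and side rails reach z = 14 mm. Fixed jaw y = 37 to 47 mm, 30 mm high. Green board 36x44 mm, y = -7 to 37 mm, top at z = 27 mm, held in the fixed jaw. Two red knobs on the +x rail.
- holder_jaw (a joint): Sliding jaw of the holder, m: 0 = fully home against the board's edge, up to 0.018 = open (away from the board, to the holder's -y). Stiff slide, about 1.5 N, no spring: it stays where it is left. Starts 9 to 17 mm open.
- jaw_face (a point): Middle of the sliding jaw's outer face, 20 mm above the bench; push here toward the holder's +y. The jaw is a blue bar 46 mm long (holder x), 10 mm thick (y), 14 to 27 mm above the bench, topped by a pale knob (14 mm round, to 36 mm high) that overhangs this face by 2 mm. At home this point has y = -17 mm in the holder's frame; beyond it, above 14 mm, all is free.
- led_yellow: Yellow LED that is to be replaced: 10 mm round, 13 mm high, soldered upright on the green board. Origin: middle of its foot, 27 mm above the bench; its top is 13 mm higher. A red LED of the same shape stands 22 mm from it on the same board. Axes as the holder's.
- box_yellow: Pale yellow parts box with clear lid, 31x27x18 mm, loose and light; holds the spare LEDs. Origin: middle of its underside, z up. Its place is swapped at random with the two pale blue ones.
- box_blue_1: First of two pale blue parts boxes, 31x27x18 mm, origin under its middle; not to be touched.
- box_blue_2: Second pale blue parts box, 31x27x18 mm, origin under its middle; not to be touched.
- cutters: Bystander: flush cutters with blue handles, 57x112x14 mm, lying behind the work.
- tweezers: Bystander: steel tweezers, 14x124x9 mm, lying flat.
- spare_board: Bystander: bare green test board on four feet, 48x68x24 mm, lying loose on the bench to the left of the holder (not the board in the holder).
- solder: Bystander: solder reel, black flanges, 64x52x37 mm, behind the work.
- pen: Bystander: flux pen, white with a green band, 15x120x15 mm, lying flat.

How it is judged:
On the way, in this order (a step that is already met when the one before it is completed fails the run):
1. the sliding jaw is fully home (within 2 mm) against the board (value of joint holder_jaw below 0.002 m), for 0.2 s.
2. pointing at the yellow LED without contact for 2 s, the jaw still home (value of joint holder_jaw below 0.002 m and horizontal distance between the grasp point and led_yellow below 0.009 m and z of the grasp point in the frame of led_yellow between 0.032 and 0.065 m and (angle between the grasp point's own z axis and vertical below 0.3 rad or angle between the grasp point's own z axis and vertical above 2.84 rad) and contact force between the fingers and holder below 0.2 N), for 2 s.
3. pointing at the pale yellow parts box for 2 s (value of joint holder_jaw below 0.002 m and horizontal distance between the grasp point and box_yellow below 0.009 m and z of the grasp point in the frame of box_yellow between 0.037 and 0.07 m and (angle between the grasp point's own z axis and vertical below 0.3 rad or angle between the grasp point's own z axis and vertical above 2.84 rad)), for 2 s.
At the end, for the whole second after the job is handed in: The jaw is home (under 2 mm), the holder at rest, and the tool still points straight down (within 0.3 rad) at the pale yellow box: TCP within 9 mm of its middle seen from above, 19 to 52 mm above its lid (18 mm high). Before that, 2 s so above the top of the yellow LED (all of step 3 and linear speed of holder below 0.01 m/s); the robot touches nothing.
It fails at once if the holder is shoved more than 25 mm, or lifted or tipped (distance of holder from where it was at the start of the episode above 0.025 m or height (world z) of holder above 0.006 m or angle between holder's own z axis and vertical above 0.1 rad).
It fails at once if the holder or its jaw is pinched or pushed harder than 18 N (contact force between the fingers and holder above 18 N).
It fails at once if the yellow LED is touched (contact force between the fingers and led_yellow above 0.2 N).
It fails at once if a parts box is touched or moved (contact force between the fingers and box_yellow above 0.2 N or distance of any of box_yellow, box_blue_1, box_blue_2 from where it was at the start of the episode above 0.006 m or contact force between the fingers and box_blue_1 above 0.2 N or contact force between the fingers and box_blue_2 above 0.2 N).
It fails at once if a bystander is moved by more than 15 mm (distance of any of cutters, tweezers, spare_board, solder, pen from where it was at the start of the episode above 0.015 m).
It also fails if it takes over 58 s, if anything falls off the work surface, if the arm or the gripper's body presses on something with over 40 N, if the wrist force passes 120 N, or if a joint passes its speed limit or range.

ROBOT

A 6-joint arm with a two-finger parallel gripper is mounted at the origin on a cart in front of the work surface, level with it; the furniture and walls round the work are solid. World frame = base frame: x ahead of the robot, y to its left, z up, the work surface at z = 0. Lengths are in m, angles in rad, forces in N, time in s.
With the tool pointing down it reaches from about 0.425 to 0.95 m from the base axis. Payload 3.5 kg.
Tool frame: the origin (TCP) lies between the finger pads, 19 mm behind the fingertips; this is the grasp point; z points along the fingers, y is the line along which they close (so a half turn about z gives the same grasp; the last joint's range is limited). The gripper opens to 85 mm and grips with 20 to 120 N. Pads are 22 mm wide; open, the fingers measure 114 mm over their backs; the gripper's body (76 mm by 85 mm) begins 54 mm behind the grasp point. The pads swing forward as they close: fully open they stand 13 mm farther back than shut.
Start: joints at [1.149, 0.286, 1.577, -0, 1.279, -0.15], TCP at [0.181, 0.65, 0.25] pointing down, gripper open.
Joint ranges: [-2.77, 2.77], [-0.9, 2.22], [0.21, 2.48], [-1.53, 4.67], [0.24, 2.81], [-2.84, 2.84]. Speed limits (rad/s): [2.79, 2.79, 3.14, 3.14, 3.14, 3.14].

INTERFACE

Orientations are given as a unit quaternion [x, y, z, w].
In Python, from plant import get_state, cams, ctrl gives the robot as it stands. The module is installed in compiled form; this text tells all that it offers.
- The arm moves only by the tool jog_arm, never from a script. Its argument "deltas" is text: rows parted by semicolons, each of 6 numbers parted by spaces: the shift along the world's x, y, z normalised to -1 to 1, where 1 is 0.02 m, then the turn, a rotation vector about the world's x, y, z normalised to -1 to 1, where 1 is 0.1 rad. In form: x y z ax ay az; .... A call has 1 to 20 rows; each row shifts and turns the commanded pose from where the row before left it; what a row does not reach is not made up. A row lasts 1/8 s, in which the tool goes at most 62.5 mm and 10.7 degrees, less where a joint would pass 70% of its speed; a pose out of reach is approached as far as the arm can. A call with a number of a shift or a turn outside -1 to 1 is refused whole. A call with a gripper value outside its range is refused whole. "gripper" is the opening, from 0 (shut) to 1 (fully open), set as the call begins (left out, the last holds). The fingers move at their own pace and stop on an object; "squeeze" is the grip in N (left out, the last holds). Time passes only in rows, so rows that do not move let the fingers close. It gives the time, the measured TCP pose, the force, the opening and the grip force at its end, in the units of the state.
- get_state(): the state, without advancing time (a new reading comes with each control period).
- cams.read_camera(name): name is "scene" or "top" or "wrist"; returns a dict with "color" (384x512x3 uint8, blue, green, red), "vfov" (degrees; the focal length in pixels is half the picture's height over the tangent of half this angle, whatever the lens; pixels are square), "cx", "cy" (the principal point, pixels), "distortion" ([k1, k2, p1, p2, k3] as OpenCV has them; the pictures are not rectified), "rvec" (rotation vector, rad) and "tvec" (3), from world to camera coordinates, as OpenCV has them. Camera axes: x right, y down, z forward; pixel columns grow to the right and rows downward; lengths in m; the calibration is good to about 2 mm. A picture is of the moment at which its call begins. There is no depth.
- ctrl.sign_off(): hands the job in; it is judged then, once.
The state is a dict: "time": time; "qpos": joint angles; "dq": joint speeds; "joint_efforts": joint torques, N m; "eef_pos": TCP position; "tcp_rot": TCP orientation; "contact_force": force on the tool from outside, world axes, zero at the start; "wrist_torque": the same for the moment, N m; "opening": opening from 0.0 (shut) to 1.0 (fully open); "finger_force": force on a finger pad.
Only numpy, scipy, OpenCV 4.12 (cv2) and the standard library are available. Lean on these libraries where they do the work, as an engineer would, in place of code of your own. Each camera call takes 0.05 s, during which the arm holds its last target. There are 200 camera calls.

## Working session

There is one attempt and no reset: what is moved stays moved. The work goes in short steps, Python scripts to look and compute and a tool call to move; the robot and the scene stay as the last step left them, time stands still between calls to the robot, and variables do not carry over. Pictures are saved under pics/ and viewed, at most 10 in all, crops included, and the job is handed in when it is done.

Besides the shell and the picture viewer there is one more tool, called as a command line: name --argument value ..., lists and objects as JSON in quotes. jog_arm: Moves the arm, as the interface text tells. Its arguments: {"type":"object","properties":{"deltas":{"type":"string"},"gripper":{"type":"number"},"squeeze":{"type":"number"}},"required":["deltas"]}

```bash
mkdir -p pics
cat > h.py <<'E'
import numpy as np, cv2
from plant import get_state, cams, ctrl
def K(c):
    f=192/np.tan(np.radians(c["vfov"])/2); return np.array([[f,0,c["cx"]],[0,f,c["cy"]],[0,0,1.]])
def ray(c,uv):
    p=cv2.undistortPoints(np.array([[uv]],float),K(c),np.array(c["distortion"],float))[0,0]
    R=cv2.Rodrigues(np.array(c["rvec"],float))[0]; t=np.array(c["tvec"],float).ravel()
    return -R.T@t, R.T@np.array([p[0],p[1],1.])
def at(c,uv,z):
    o,d=ray(c,uv); return o+d*(z-o[2])/d[2]
def tri(c1,u1,c2,u2):
    o1,d1=ray(c1,u1);o2,d2=ray(c2,u2)
    s=np.linalg.lstsq(np.c_[d1,-d2],o2-o1,rcond=None)[0]
    a=o1+s[0]*d1;b=o2+s[1]*d2; return (a+b)/2,np.linalg.norm(a-b)
def proj(c,P):
    return cv2.projectPoints(np.array(P,float).reshape(-1,3),np.array(c["rvec"],float),np.array(c["tvec"],float),K(c),np.array(c["distortion"],float))[0][:,0]
E
python3 - <<'E'
from h import *
import pickle
d={n:cams.read_camera(n) for n in("scene","top")}
pickle.dump(d,open("d0.pkl","wb"))
for n in d:
    cv2.imwrite(f"pics/{n}0.png",cv2.resize(d[n]["color"],(800,600),interpolation=cv2.INTER_CUBIC)); print(n,ray(d[n],(256,192)))
print(get_state()["contact_force"])
E
```

```text
scene (array([-0.05689231, -0.63027884,  0.52131567]), array([ 0.59903702,  0.6469744 , -0.47184143]))
top (array([0.41529402, 0.02524293, 0.90534251]), array([ 0.14230205, -0.04454799, -0.98883384]))
[ 0.3822805  -0.085279    0.46049709]
```

View pics/top0.png

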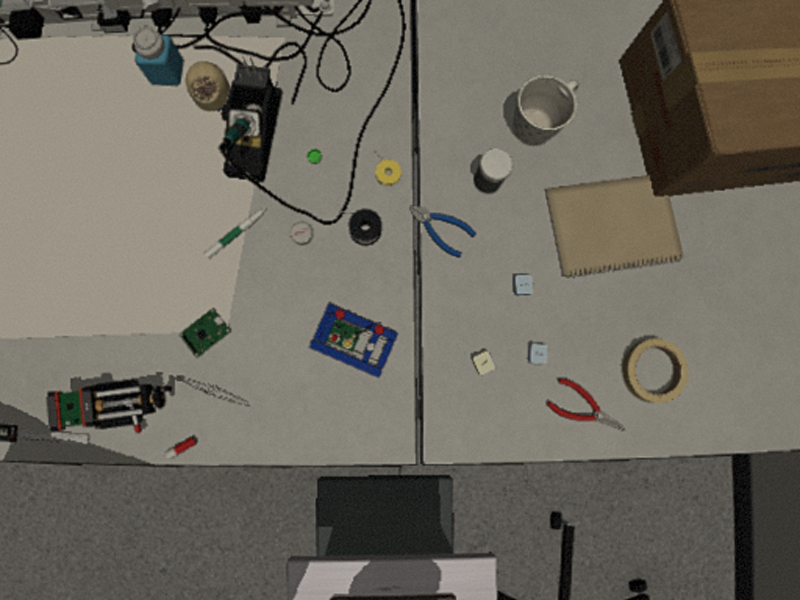

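View pics/scene0.png

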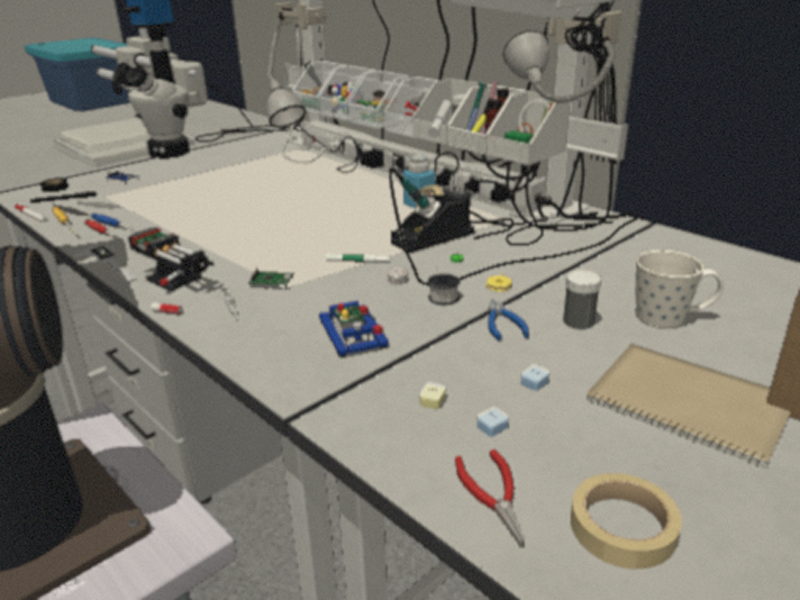

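The top view shows the holder at about (353,340) of 800x600, with the jaw to the right of the board and the yellow LED near (348,343). The pale yellow box is at (483,362). The scene view shows them at (353,327) and (432,394).

Run:
```python
from h import *
import pickle
d=pickle.load(open("d0.pkl","rb"))
def blobs(c,lo,hi,box,amin):
    h=cv2.cvtColor(c["color"],cv2.COLOR_BGR2HSV); m=cv2.inRange(h,lo,hi)
    x0,y0,x1,y1=box; k=np.zeros_like(m);k[y0:y1,x0:x1]=m[y0:y1,x0:x1]
    cs=cv2.findContours(k,0,2)[0]
    return [q for q in cs if cv2.contourArea(q)>amin]
T,S=d["top"],d["scene"]
q=np.vstack(blobs(T,(100,110,50),(130,255,255),(190,185,262,250),5))
W=np.array([at(T,p[0],0.014)[:2] for p in q],np.float32)
r=cv2.minAreaRect(W);print("holder",r,cv2.boxPoints(r).round(4).tolist())
for n,c,b in(("T",T,(290,215,325,245)),("S",S,(260,235,292,265))):
    for q in blobs(c,(18,40,90),(40,255,255),b,8):
        m=cv2.moments(q);u=(m["m10"]/m["m00"],m["m01"]/m["m00"]);print(n,"ybox",u,cv2.contourArea(q),at(c,u,.018 if n=="T" else .010))
print("T crop hsv of LEDs")
for n,c,b in(("T",T,(205,190,250,235)),("S",S,(205,190,250,225))):
    for q in blobs(c,(20,120,110),(35,255,255),b,0):
        print(n,"led",q.reshape(-1,2).mean(0),cv2.contourArea(q),at(c,q.reshape(-1,2).mean(0),.036))
s=get_state();print(s["eef_pos"],s["tcp_rot"])
w=cams.read_camera("wrist");print(ray(w,(256,192)),w["vfov"])
```

```text
holder ((0.4827922284603119, 0.05821731686592102), (0.11589905619621277, 0.07363814860582352), 66.26725769042969) [[0.42579999566078186, 0.019999999552965164], [0.49320000410079956, -0.009700000286102295], [0.5397999882698059, 0.09640000015497208], [0.4724000096321106, 0.12610000371932983]]
T ybox (308.7869101978691, 231.8447488584475) 109.5 [ 0.44597011 -0.14067319  0.018     ]
S ybox (276.47222222222223, 254.0632183908046) 174.0 [ 0.44291837 -0.1450621   0.01      ]
T crop hsv of LEDs
T led [222.42857143 219.57142857] 6.0 [0.47558985 0.06517597 0.036     ]
S led [220.125 200.875] 14.5 [0.47272591 0.06275846 0.036     ]
[0.1809467  0.64970838 0.24875775] [ 1.35473598e-01  9.90780361e-01 -1.04088122e-03 -3.12664928e-04]
(array([0.09946404, 0.67262727, 0.3721596 ]), array([ 0.32125795, -0.09281865, -0.94247207])) 63.81616363945556
```

jog_arm --deltas "0.41 -0.95 0 0 0 -0.504;0.41 -0.95 0 0 0 -0.504;0.41 -0.95 0 0 0 -0.504;0.41 -0.95 0 0 0 -0.504;0.41 -0.95 0 0 0 -0.504;0.41 -0.95 0 0 0 -0.504;0.41 -0.95 0 0 0 -0.504;0.41 -0.95 0 0 0 -0.504;0.41 -0.95 0 0 0 -0.504;0.41 -0.95 0 0 0 -0.504;0.41 -0.95 0 0 0 -0.504;0.41 -0.95 0 0 0 -0.504;0.41 -0.95 0 0 0 -0.504;0.41 -0.95 0 0 0 -0.504;0.41 -0.95 0 0 0 -0.504;0.41 -0.95 0 0 0 -0.504;0.41 -0.95 0 0 0 -0.504" --gripper 0 --squeeze 20

```text
time: 2.28
eef_pos: [0.321, 0.326, 0.2501]
tcp_rot: [0.536, 0.844, 0.0, 0.0]
contact_force: [-0.1, 0.1, 0.3]
opening: -0.003
finger_force: 0.0
```

jog_arm --deltas "0.41 -0.95 0 0 0 -0.504;0.41 -0.95 0 0 0 -0.504;0.41 -0.95 0 0 0 -0.504;0.41 -0.95 0 0 0 -0.504;0.41 -0.95 0 0 0 -0.504;0.41 -0.95 0 0 0 -0.504;0.41 -0.95 0 0 0 -0.504;0.41 -0.95 0 0 0 -0.504;0.41 -0.95 0 0 0 -0.504;0.41 -0.95 0 0 0 -0.504;0.41 -0.95 0 0 0 -0.504;0.41 -0.95 0 0 0 -0.504;0.41 -0.95 0 0 0 -0.504;0.41 -0.95 0 0 0 -0.504;0.41 -0.95 0 0 0 -0.504;0.41 -0.95 0 0 0 -0.504;0.41 -0.95 0 0 0 -0.504;0 0 -1 0 0 0;0 0 -1 0 0 0;0 0 0 0 0 0"

```text
time: 4.78
eef_pos: [0.4586, 0.0039, 0.2083]
tcp_rot: [0.838, 0.546, -0.001, -0.001]
contact_force: [0.7, -0.9, 0.4]
opening: 0.001
finger_force: 0.0
```

Run:
```python
from h import *
import pickle
w=cams.read_camera("wrist");pickle.dump(w,open("w1.pkl","wb"))
cv2.imwrite("pics/w1.png",cv2.resize(w["color"],(800,600),interpolation=cv2.INTER_CUBIC))
s=get_state();print(s["eef_pos"],s["tcp_rot"],s["contact_force"],s["opening"],s["qpos"])
c,o=np.array([.4828,.0582]),np.radians(66.3)
ey=np.array([np.cos(o),np.sin(o)]);ex=np.array([ey[1],-ey[0]])
for x,y,z in[(0,-17,20),(0,0,14),(38,59,14),(38,-59,14),(-38,59,14),(-38,-59,14)]:
    print((x,y,z),proj(w,[*(c+ex*x/1e3+ey*y/1e3),z/1e3])*800/512)
```

```text
[0.45939674 0.00389212 0.20966002] [ 8.37834283e-01  5.45924237e-01 -4.61193168e-04 -4.78070522e-04] [ 0.32510596  0.60266341 -0.08175091] 7.431524535123726e-05 [-2.12969906e-01 -1.65671959e-01  2.12697349e+00  1.85270717e-05
  1.18161955e+00  2.02835402e-01]
(0, -17, 20) [[402.22518549 197.94737797]]
(0, 0, 14) [[402.17181021 170.07207147]]
(38, 59, 14) [[464.51079738  71.1908085 ]]
(38, -59, 14) [[458.163499   258.96464206]]
(-38, 59, 14) [[339.56623698  71.57261665]]
(-38, -59, 14) [[346.46951806 259.18694187]]
```

View pics/w1.png

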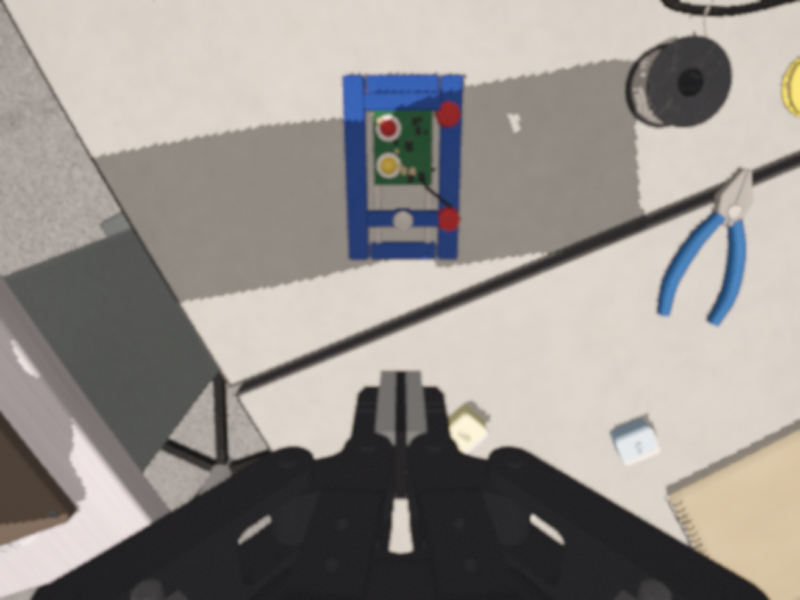

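The wrist view shows the holder upright in the frame, spanning (345–463, 72–259) as the projection predicts. The yellow LED is at (389,165), the red LED at (388,127), the jaw knob at (403,219) and the yellow box at about (467,430).

Run:
```python
from h import *
import pickle
d=pickle.load(open("d0.pkl","rb"));w=pickle.load(open("w1.pkl","rb"))
T,S=d["top"],d["scene"];k=512/800
h=cv2.cvtColor(w["color"],cv2.COLOR_BGR2HSV);m=cv2.inRange(h,(18,110,120),(38,255,255));z=np.zeros_like(m);z[96:118,238:262]=m[96:118,238:262]
M=cv2.moments(z,True);u=(M["m10"]/M["m00"],M["m01"]/M["m00"]);print("led px",u,M["m00"])
print("tri led W-S",tri(w,u,S,(220.1,200.9)),"W-T",tri(w,u,T,(222.4,219.6)))
c,o=np.array([.4828,.0582]),np.radians(66.3)
ey=np.array([np.cos(o),np.sin(o)]);ex=np.array([ey[1],-ey[0]])
def H(p): q=p[:2]-c; return (1e3*np.array([q@ex,q@ey])).round(1)
P=at(w,u,.036);print("led",P,H(P))
kn=at(w,(403*k,219*k),.036);print("knob",kn,H(kn),tri(w,(403*k,219*k),S,(357*k,327*k)))
for v in(209,211,226,227):print("jaw edge",v,H(at(w,(385*k,v*k),.027)))
q=at(w,(403*k,160*k),.03)
# column profile on jaw, away from knob
print(w["color"][130:170,242].tolist())
```

```text
led px (248.32051282051282, 105.57692307692308) 78.0
tri led W-S (array([0.47620837, 0.06621091, 0.03322658]), np.float64(0.0014633181749690192)) W-T (array([0.47631306, 0.06555254, 0.02621236]), np.float64(0.00035854617695642093))
led [0.4769311  0.06590282 0.036     ] [-8.5  4.7]
knob [0.47204428 0.03260944 0.036     ] [  0.4 -27.8] (array([0.47111342, 0.03147176, 0.027391  ]), np.float64(0.0008640044745484555))
jaw edge 209 [-10.9 -23. ]
jaw edge 211 [-10.9 -24.2]
jaw edge 226 [-11.  -33.8]
jaw edge 227 [-11.  -34.5]
[[130, 139, 147], [130, 138, 147], [129, 136, 145], [122, 124, 130], [106, 92, 93], [99, 63, 52], [105, 57, 35], [111, 58, 35], [112, 59, 36], [112, 59, 37], [112, 60, 37], [112, 59, 36], [111, 58, 36], [111, 61, 42], [111, 76, 67], [116, 104, 106], [126, 129, 136], [131, 139, 148], [133, 140, 150], [132, 140, 149], [132, 140, 149], [132, 140, 149], [131, 139, 148], [129, 136, 145], [125, 126, 132], [116, 100, 100], [111, 73, 61], [112, 62, 41], [113, 62, 40], [113, 61, 40], [111, 59, 37], [113, 60, 40], [112, 61, 39], [112, 61, 40], [111, 62, 43], [112, 77, 68], [124, 114, 115], [152, 158, 164], [181, 190, 198], [198, 208, 216]]
```

jog_arm --deltas "0 0 -1 0 0 0;0 0 -1 0 0 0;0 0 -1 0 0 0;0 0 -1 0 0 0;0 0 -1 0 0 0;0 0 -1 0 0 0;0 0 -1 0 0 0;0 0 -0.7 0 0 0;0 0 -0.5 0 0 0;0 0 -0.3 0 0 0;0 0 0 0 0 0;0 0 0 0 0 0;0 0 0 0 0 0"

```text
time: 6.45
eef_pos: [0.4604, 0.0042, 0.0405]
tcp_rot: [0.837, 0.546, 0.0, 0.0]
contact_force: [0.6, -0.1, -0.5]
opening: 0.0
finger_force: 0.0
```

Run:
```python
from h import *
w=cams.read_camera("wrist")
cv2.imwrite("pics/w2.png",cv2.resize(w["color"],(800,600),interpolation=cv2.INTER_CUBIC))
s=get_state();print(s["eef_pos"],s["tcp_rot"],s["contact_force"])
```

```text
[0.46033134 0.00416532 0.04046416] [8.37479644e-01 5.46468320e-01 3.29646603e-04 3.35830148e-04] [-0.0034605  -0.25905773  0.27249731]
```

View pics/w2.png

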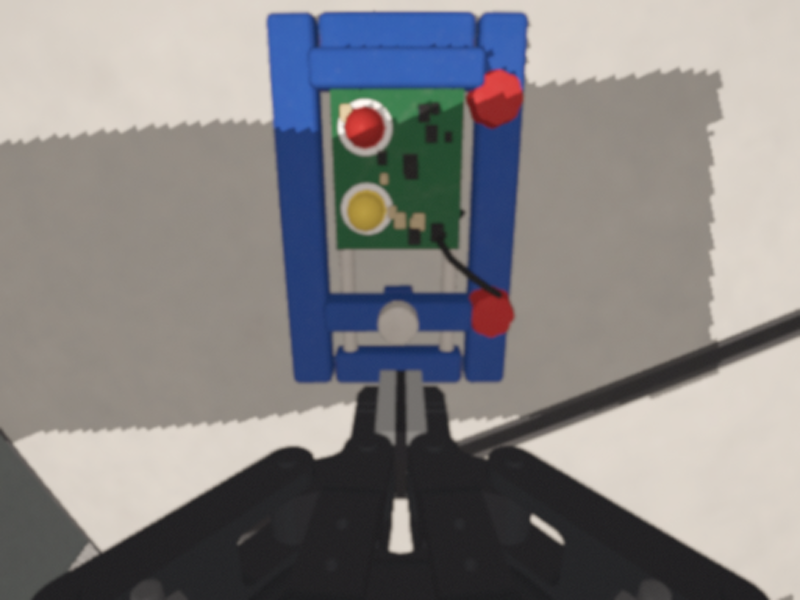

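The fingertips stand just behind the jaw, in line with its knob at (398,322). The way forward is free.

jog_arm --deltas "0 0 -0.1 0 0 0;0.08 0.183 0 0 0 0;0.08 0.183 0 0 0 0;0.04 0.092 0 0 0 0;0.02 0.046 0 0 0 0;0.02 0.046 0 0 0 0;0.02 0.046 0 0 0 0;0.02 0.046 0 0 0 0;0.02 0.046 0 0 0 0;0.02 0.046 0 0 0 0"

```text
time: 7.75
eef_pos: [0.4664, 0.0189, 0.038]
tcp_rot: [0.838, 0.546, -0.0, 0.0]
contact_force: [-1.1, -2.0, -0.2]
opening: -0.003
finger_force: 0.8
```

jog_arm --deltas "0.02 0.046 0 0 0 0;0.02 0.046 0 0 0 0;0.02 0.046 0 0 0 0;0.02 0.046 0 0 0 0"

```text
time: 8.25
eef_pos: [0.468, 0.0226, 0.038]
tcp_rot: [0.838, 0.546, -0.0, -0.0]
contact_force: [-0.9, -1.9, -0.7]
opening: -0.003
finger_force: 0.8
```

jog_arm --deltas "0.02 0.046 0 0 0 0;0.02 0.046 0 0 0 0;0.02 0.046 0 0 0 0;0.02 0.046 0 0 0 0"

```text
time: 8.75
eef_pos: [0.4696, 0.0263, 0.038]
tcp_rot: [0.838, 0.546, -0.0, -0.0]
contact_force: [0.2, -1.6, -0.5]
opening: 0.002
finger_force: 0.8
```

jog_arm --deltas "0.02 0.046 0 0 0 0;0.02 0.046 0 0 0 0"

```text
time: 9.0
eef_pos: [0.4704, 0.0281, 0.038]
tcp_rot: [0.838, 0.546, 0.0, 0.0]
contact_force: [-0.3, -1.1, -0.1]
opening: 0.004
finger_force: 0.8
```

jog_arm --deltas "0.02 0.046 0 0 0 0;0 0 0 0 0 0"

```text
time: 9.25
eef_pos: [0.4708, 0.0291, 0.038]
tcp_rot: [0.838, 0.546, 0.0, -0.0]
contact_force: [0.1, -1.3, -0.5]
opening: -0.001
finger_force: 0.5
```

Run:
```python
from h import *
w=cams.read_camera("wrist")
cv2.imwrite("pics/w3.png",cv2.resize(w["color"][:250,150:370],(660,750))[150:])
s=get_state();print(s["eef_pos"],s["contact_force"])
```

```text
[0.47081904 0.02911877 0.03802278] [-0.85106123 -0.87859115  0.78542395]
```

View pics/w3.png

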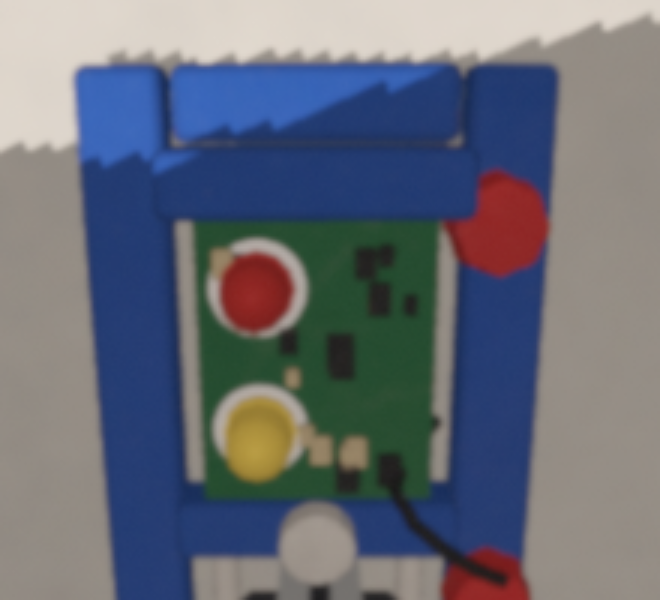

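The jaw, below the board at y≈500 in the crop, is nearly or fully at the board's edge. I'll push in small steps until the force rises.

jog_arm --deltas "0.01 0.023 0 0 0 0;0.01 0.023 0 0 0 0;0 0 0 0 0 0"

```text
time: 9.68
eef_pos: [0.4712, 0.0299, 0.038]
tcp_rot: [0.838, 0.546, 0.0, 0.0]
contact_force: [-0.8, -1.1, 0.7]
opening: 0.003
finger_force: 0.7
```

jog_arm --deltas "0.01 0.023 0 0 0 0;0 0 0 0 0 0"

```text
time: 9.93
eef_pos: [0.4713, 0.0303, 0.038]
tcp_rot: [0.837, 0.546, -0.0, 0.0]
contact_force: [-1.0, -1.3, 0.1]
opening: -0.001
finger_force: 1.0
```

jog_arm --deltas "0.01 0.023 0 0 0 0;0 0 0 0 0 0"

```text
time: 10.18
eef_pos: [0.4714, 0.0305, 0.038]
tcp_rot: [0.837, 0.547, -0.0, 0.0]
contact_force: [-2.0, -4.4, 0.8]
opening: -0.004
finger_force: 2.5
```

jog_arm --deltas "0 0 0 0 0 0;0 0 0 0 0 0;-0.1 -0.23 0 0 0 0;-0.2 -0.46 0 0 0 0;-0.2 -0.46 0.5 0 0 0;0 0 1 0 0 0;0 0 1 0 0 0;0 0 1 0 0 0;0 0 0.5 0 0 0;0 0 0 0 0 0;0 0 0 0 0 0"

```text
time: 11.55
eef_pos: [0.461, 0.0079, 0.1173]
tcp_rot: [0.838, 0.546, -0.0, -0.0]
contact_force: [-0.2, 0.6, 0.6]
opening: -0.001
finger_force: 0.0
```

```bash
cat > led.py <<'E'
from h import *
import pickle
d=pickle.load(open("d0.pkl","rb"))
w=cams.read_camera("wrist");pickle.dump(w,open("w4.pkl","wb"))
cv2.imwrite("pics/w4.png",w["color"])
s=get_state();print(s["eef_pos"],s["contact_force"])
m=cv2.inRange(cv2.cvtColor(w["color"],cv2.COLOR_BGR2HSV),(18,110,100),(38,255,255))
for q in cv2.findContours(m,0,2)[0]:
    if cv2.contourArea(q)>60:
        M=cv2.moments(q);u=(M["m10"]/M["m00"],M["m01"]/M["m00"]);print(u,M["m00"],at(w,u,.038),tri(w,u,d["scene"],(220.1,200.9)))
E
python3 led.py
```

```text
[0.46089637 0.0079344  0.11714518] [ 0.72517755 -0.03990844 -0.22469394]
(243.65250544662305, 121.74400871459694) 153.0 [0.47732841 0.06642698 0.038     ] (array([0.47635022, 0.06641994, 0.03308614]), np.float64(0.0014349255808640581))
```

View pics/w4.png

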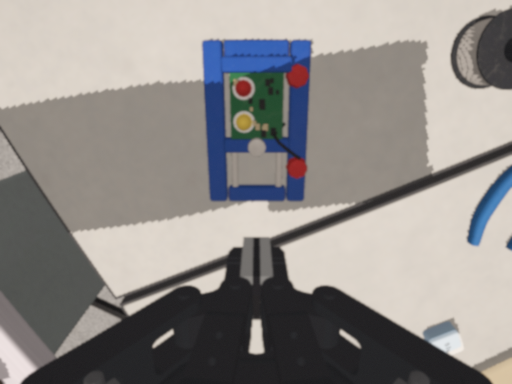

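The jaw lies against the board, with its knob at (257,147) just below the board's edge, and the holder is still aligned. The yellow LED is at (244,122).

jog_arm --deltas "0.2 0.73 0 0 0 0;0.2 0.73 0 0 0 0;0.2 0.73 0 0 0 0;0.2 0.73 0 0 0 0;0 0 -0.7 0 0 0;0 0 -0.7 0 0 0;0 0 -0.6 0 0 0;0 0 -0.3 0 0 0;0 0 0 0 0 0;0 0 0 0 0 0;0 0 0 0 0 0"

```text
time: 12.98
eef_pos: [0.478, 0.0662, 0.0726]
tcp_rot: [0.838, 0.546, 0.0, 0.0]
contact_force: [-0.0, -0.4, 0.0]
opening: -0.001
finger_force: 0.0
```

Run:
```python
from h import *
import pickle
w=pickle.load(open("w4.pkl","rb"));d=pickle.load(open("d0.pkl","rb"))
s=get_state();print(s["eef_pos"],s["contact_force"])
c=cams.read_camera("scene");i=c["color"][165:245,175:265];cv2.imwrite("pics/s5.png",cv2.resize(i,None,fx=6,fy=6,interpolation=cv2.INTER_CUBIC))
```

```text
[0.47804631 0.06618501 0.07258222] [-0.04407929 -0.38579305  0.00435062]
```

View pics/s5.png

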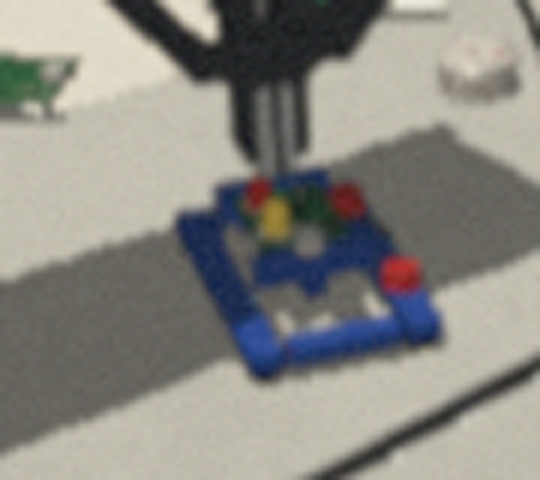

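The scene crop shows the fingertips ending at (275,170), directly above the yellow LED's top at (275,198) with a clear gap. I'll hold here.

jog_arm --deltas "-0.05 0 -0.15 0 0 0;0 0 0 0 0 0;0 0 0 0 0 0;0 0 0 0 0 0;0 0 0 0 0 0;0 0 0 0 0 0;0 0 0 0 0 0;0 0 0 0 0 0;0 0 0 0 0 0;0 0 0 0 0 0;0 0 0 0 0 0;0 0 0 0 0 0;0 0 0 0 0 0;0 0 0 0 0 0;0 0 0 0 0 0"

```text
time: 14.9
eef_pos: [0.4766, 0.0663, 0.069]
tcp_rot: [0.838, 0.546, -0.0, -0.0]
contact_force: [-0.1, -0.5, 0.3]
opening: -0.003
finger_force: 0.0
```

jog_arm --deltas "0 0 0 0 0 0;0 0 0 0 0 0;0 0 0 0 0 0;0 0 0 0 0 0;0 0 0 0 0 0;0 0 0 0 0 0;0 0 0 0 0 0;0 0 0 0 0 0;0 0 0 0 0 0;0 0 0 0 0 0;0 0 0 0 0 0;0 0 0 0 0 0;0 0 0 0 0 0;0 0 0 0 0 0;0 0 0 0 0 0"

```text
time: 16.77
eef_pos: [0.4766, 0.0663, 0.069]
tcp_rot: [0.837, 0.546, -0.0, 0.0]
contact_force: [-0.5, -0.6, 0.0]
opening: -0.003
finger_force: 0.0
```

jog_arm --deltas "0 0 1 0 0 0;0 0 1 0 0 0;0 0 1 0 0 0;0 0 1 0 0 0;-0.2 -0.95 0 0 0 0;-0.2 -0.95 0 0 0 0;-0.2 -0.95 0 0 0 0;-0.2 -0.95 0 0 0 0;-0.2 -0.95 0 0 0 0;-0.2 -0.95 0 0 0 0;-0.2 -0.95 0 0 0 0;-0.2 -0.95 0 0 0 0;-0.2 -0.95 0 0 0 0;-0.2 -0.95 0 0 0 0;-0.2 -0.95 0 0 0 0;-0.2 -0.95 0 0 0 0;-0.2 -0.95 0 0 0 0;0 0 0 0 0 0;0 0 0 0 0 0"

```text
time: 19.15
eef_pos: [0.4245, -0.1803, 0.1489]
tcp_rot: [0.838, 0.546, 0.0, -0.0]
contact_force: [0.5, 1.1, -0.3]
opening: 0.003
finger_force: 0.0
```

Run:
```python
from h import *
import pickle
d=pickle.load(open("d0.pkl","rb"))
w=cams.read_camera("wrist");cv2.imwrite("pics/w6.png",w["color"])
print(get_state()["eef_pos"],ray(w,(256,192))[0])
m=cv2.inRange(cv2.cvtColor(w["color"],cv2.COLOR_BGR2HSV),(18,35,90),(40,255,255))
for q in cv2.findContours(m,0,2)[0]:
    if cv2.contourArea(q)>150:
        M=cv2.moments(q);u=(M["m10"]/M["m00"],M["m01"]/M["m00"])
        r=cv2.minAreaRect(np.array([at(w,p[0],.018)[:2] for p in q],np.float32))
        print(u,M["m00"],at(w,u,.018),r,"S",tri(w,u,d["scene"],(276.5,254.06)),"T",tri(w,u,d["top"],(308.8,231.8)))
```

```text
[ 0.42456124 -0.18008424  0.14890811] [ 0.45763652 -0.10337327  0.27230666]
(491.23268813082916, 244.488309697202) 5218.0 [ 0.60859794 -0.3275932   0.018     ] ((0.5967902541160583, -0.3646284341812134), (0.21123705804347992, 0.05800037831068039), 83.45606994628906) S (array([ 0.46635885, -0.19754597,  0.1007761 ]), np.float64(0.16358798534802488)) T (array([ 0.44007186, -0.08566382,  0.2961553 ]), np.float64(0.009431179386821899))
(262.4502205419029, 132.17422810333963) 1058.0 [ 0.44731065 -0.14031133  0.018     ] ((0.44686946272850037, -0.14037247002124786), (0.02916174940764904, 0.02655906230211258), 22.16366958618164) S (array([ 0.44666652, -0.14183076,  0.00640743]), np.float64(0.0004767654051860068)) T (array([ 0.44666043, -0.14223908,  0.00758107]), np.float64(0.0009351314175419243))
```

View pics/w6.png

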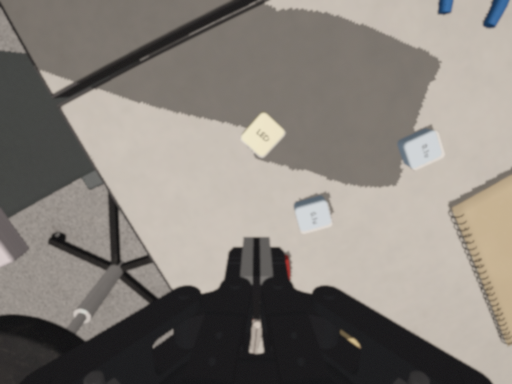

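The pale yellow box marked "LED" is at (263,134). Its fitted size is 29x27 mm with its centre at (0.447, -0.141), and both blue boxes are clear.

jog_arm --deltas "0.4 0.7 0 0 0 0;0.4 0.7 0 0 0 0;0.315 0.565 0 0 0 0;0 0 -1 0 0 0;0 0 -1 0 0 0;0 0 -1 0 0 0;0 0 -0.8 0 0 0;0 0 -0.6 0 0 0;0 0 -0.35 0 0 0;0 0 0 0 0 0;0 0 0 0 0 0;0 0 0 0 0 0;0 0 0 0 0 0;0 0 0 0 0 0;0 0 0 0 0 0;0 0 0 0 0 0"

```text
time: 21.2
eef_pos: [0.4469, -0.1414, 0.054]
tcp_rot: [0.837, 0.546, -0.0, -0.0]
contact_force: [0.3, 0.9, 0.0]
opening: 0.003
finger_force: 0.0
```

jog_arm --deltas "0 0 0 0 0 0;0 0 0 0 0 0;0 0 0 0 0 0;0 0 0 0 0 0;0 0 0 0 0 0;0 0 0 0 0 0;0 0 0 0 0 0;0 0 0 0 0 0;0 0 0 0 0 0;0 0 0 0 0 0;0 0 0 0 0 0;0 0 0 0 0 0;0 0 0 0 0 0;0 0 0 0 0 0;0 0 0 0 0 0;0 0 0 0 0 0;0 0 0 0 0 0;0 0 0 0 0 0;0 0 0 0 0 0;0 0 0 0 0 0"

```text
time: 23.7
eef_pos: [0.4469, -0.1415, 0.054]
tcp_rot: [0.838, 0.546, -0.0, 0.0]
contact_force: [0.3, 0.5, 0.0]
opening: -0.004
finger_force: 0.0
```

Run:
```python
from h import *
s=get_state();print(s["eef_pos"],s["contact_force"])
c=cams.read_camera("scene");cv2.imwrite("pics/s7.png",cv2.resize(c["color"][180:290,190:340],None,fx=5,fy=5,interpolation=cv2.INTER_CUBIC))
```

```text
[ 0.44686532 -0.14145862  0.05402752] [0.32362688 0.46091064 0.04038455]
```

View pics/s7.png

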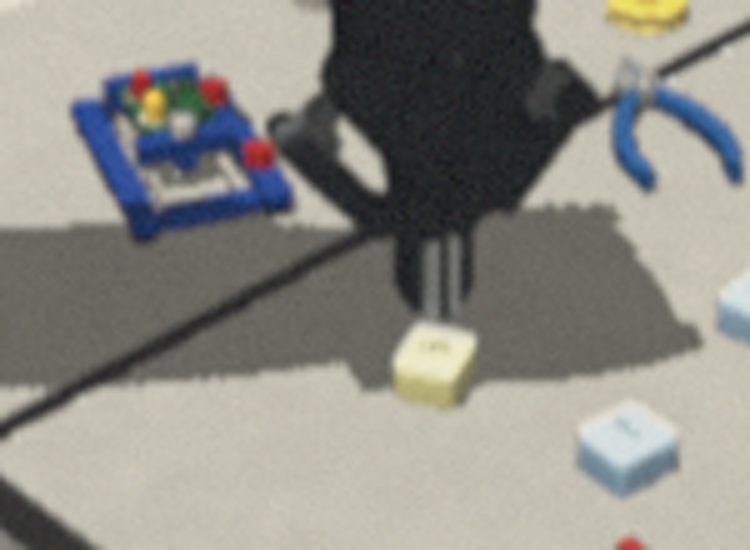

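The fingertips end at (443,318), above the middle of the yellow box's lid at (438,345) with a gap, and the jaw is still home.

```bash
python3 -c "
from plant import ctrl; print(ctrl.sign_off())"
```

```text
the job is handed in; nothing more can be done
None
```

The job is handed in, though no verdict came back: the jaw was pushed home at about 5 N, the tool held over the yellow LED for over 3 s, and it finished still pointing at the pale yellow box, with no unwanted contact seen.

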